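# Roll the pressing roller onto the gauge line

### The job

Check that the longer of the two pressing rollers on the inspection plate runs true: roll it over the plate, without gripping or lifting it, and stop it lying still along the black gauge line, centred over it. Leave the shorter roller where it lies.

Things in the scene. Friction and masses are not known exactly. Their poses are not given: they have to be found in the camera images.
- long_roller: The longer ivory plastic roller: cylinder 40 mm in diameter, 120 mm long, plus a 12 mm steel stub at each end (144 mm overall), 0.24 kg. It lies on the plate on either side of the line, roughly parallel to it, and rolls freely; from 60 mm/s it coasts only a few mm once no longer pushed. Origin: its middle, on its axis, 20 mm above the plate's top. Its x runs along the cylinder; y and z turn as it rolls.
- short_roller: The shorter ivory roller, same diameter (40 mm) and material, 70 mm long with the same 12 mm stubs (94 mm overall). It lies on the plate on the other side of the line and rolls just as easily. Origin at the centre of the cylinder, x along it.
- line: The gauge line: a straight black printed line 180 mm long and 5 mm wide with short cross bars at both ends, flat on the plate (nothing to bump over). Origin: its middle, on the plate's top (12 mm above the bench). Its x axis runs along the line; its y axis lies level across it, the way the roller has to roll (towards +y or -y according to the side it starts from).
- plate: The fixed flat aluminium inspection plate, 270 mm (its x) by 560 mm (its y) and 12 mm thick, level on the bench. Origin: centre of its underside, on the bench. Along its two long edges stand a few loose steel parts (a 24 x 50 x 24 mm V-block and two 24 mm collars 10 mm high), 115 mm either way in x from the plate's centre line, outside the rollers' way.
There are look-alikes about, which are no part of the job. Leave any blue or green look-alike of the long_roller alone.

How it is judged:
On the way:
1. the longer roller has been rolled on the plate: turned at least a quarter turn about its axis (angle between long_roller's own z axis and vertical above 1.57 rad and height (world z) of long_roller below 0.036 m).
At the end, for the whole second after the job is handed in: The longer roller lies at rest on the plate with its axis over the gauge line: within 15 mm across the line, within 40 mm of its middle along the line and parallel to it within 11 degrees; the shorter roller is within 20 mm of where it started (y of long_roller in the frame of line between -0.015 and 0.015 m and x of long_roller in the frame of line between -0.04 and 0.04 m and angle between the x axis of long_roller and the x axis of line, either way round below 0.2 rad and height (world z) of long_roller between 0.028 and 0.036 m and linear speed of long_roller below 0.01 m/s and distance of short_roller from where it was at the start of the episode below 0.02 m); the robot touches nothing.
It fails at once if the longer roller is lifted more than 10 mm off the plate (height (world z) of long_roller above 0.042 m).
It fails at once if the longer roller is gripped or pressed hard (over 30 N from the fingers) (contact force between the fingers and long_roller above 30 N).
It fails at once if the shorter roller is moved more than 20 mm (distance of short_roller from where it was at the start of the episode above 0.02 m).
It also fails if it takes over 35 s, if anything falls off the work surface, if the arm or the gripper's body presses on something with over 40 N, if the wrist force passes 120 N, or if a joint passes its speed limit or range.

### The arm

A 6-joint arm with a two-finger parallel gripper is mounted at the origin on the work surface. World frame = base frame: x ahead of the robot, y to its left, z up, the work surface at z = 0. Lengths are in m, angles in rad, forces in N, time in s.
With the tool pointing down it reaches from about 0.375 to 0.925 m from the base axis. Payload 5.7 kg.
Tool frame: the origin (TCP) lies between the finger pads; the fingertips stand 14 mm ahead of it and the grasp point (between the pads) lies 5 mm behind it; x points along the fingers, y is the direction in which the jaws open and shut, and the axes are right-handed (so a half turn about x gives the same grasp; the last joint's range is limited). The gripper opens to 85 mm and grips with 20 to 120 N. Pads are 22 mm wide; open, the fingers measure 114 mm over their backs; the gripper's body (76 mm by 85 mm) begins 54 mm behind the grasp point. The pads swing forward as they close: fully open they stand 13 mm farther back than shut.
Start: joints at [1.033, 0.359, 1.51, -0, 1.272, -0.115], TCP at [0.246, 0.547, 0.245] pointing down, gripper open.
Joint ranges: [-2.97, 2.97], [-1.01, 2.36], [0.21, 2.38], [-0.96, 4.11], [0.2, 2.71], [-2.98, 2.98]. Speed limits (rad/s): [2.39, 2.39, 3.14, 3.14, 3.14, 3.14].

### API

Orientations are given as a unit quaternion [w, x, y, z].
In Python, from station import arm, get_image, calibration, boxes_of, trace gives the robot as it stands.
- The arm moves only by the shell command python3 -m handwheel 'ROWS' [OPENING] [FORCE]. ROWS is JSON, a list that holds one entry, the list of rows, each a list of 6 numbers: the shift along the tool's x, y, z each as a share of 0.05 m, from -1 to 1, then the turn, a rotation vector about the tool's x, y, z each as a share of 0.1 rad, from -1 to 1. A call has 1 to 8 rows; each row shifts and turns the commanded pose from where the row before left it, along the tool's axes as they then stand; what a row does not reach is not made up. A row lasts 1/10 s, in which the tool goes at most 50 mm and 8.59 degrees, less where a joint would pass 70% of its speed; a pose out of reach is approached as far as the arm can. A call with a number of a shift or a turn outside -1 to 1 is refused whole. A call with a gripper value outside its range is refused whole. OPENING is the opening, from 0 (shut) to 1 (fully open), set as the call begins (- or left out, the last holds). The fingers move at their own pace and stop on an object; FORCE is the grip in N (left out, the last holds). Time passes only in rows, so rows that do not move let the fingers close. It gives the time, the measured TCP pose, the force and the opening at its end, in the units of the state.
- arm.state(): the state, without advancing time (a new reading comes with each control period).
- get_image(name): name is "side" or "top" or "wrist"; returns (picture, depth): 480x640x3 uint8, red, green, blue; 480x640 float32, m along the optical axis (not along the pixel's ray), 0 where there is no reading.
- calibration(name): a dict with "fx", "fy", "cx", "cy" (pixels), "R" (3x3) and "t" (3): a world point X has camera coordinates R X + t; the wrist camera has in their place "hand_eye" (4x4, takes a point from camera to tool coordinates, whose origin is the TCP and whose axes are the tool frame's). Camera axes: x right, y down, z forward; pixel columns grow to the right and rows downward; lengths in m; the calibration is good to about 2 mm. A picture is of the moment at which its call begins: read the wrist's pose just before it. calibration takes no time and is no camera call.
- arm.hand_in(): hands the job in, once; it reports no verdict.
Trained networks look in the newest picture that a camera, given by its name, has taken for a name from the list of things; names that differ only in an ending like _2 or _b are one class to them, and where a whole thing is asked for, a point or a joint stands for the part that bears it (a point fixed in the world has none). Each returns a list of dicts, best first, with "score" (0 to 1); they miss things now and then, are a little off and sometimes report something else, mostly with a low value. They report only what shows in the picture. A call takes as long as a camera call. They do not tell look-alikes from the thing itself.
- boxes_of(name, camera): "uv" ([column, row] in pixels, amid what is visible of it).
- trace(name, camera): "mask" (480x640 bool, what is visible of it) and "uv" ([column, row] in pixels, amid what is visible of it).
The state is a dict: "time": time; "qpos": joint angles; "dq": joint speeds; "tau": joint torques, N m; "position": TCP position; "orientation": TCP orientation; "contact_force": force on the tool from outside, world axes, zero at the start; "torque": the same for the moment, N m; "gripper_width": finger opening in m.
Only numpy, scipy, OpenCV 4.12 (cv2) and the standard library are available. Lean on these libraries where they do the work, as an engineer would, in place of code of your own. Each camera call takes 0.05 s, during which the arm holds its last target.

## Working session

There is one attempt and no reset: what is moved stays moved. The work goes in short steps, Python scripts to look and compute and a shell command to move; the robot and the scene stay as the last step left them, time stands still between calls to the robot, and variables do not carry over. Pictures are saved under pics/ and viewed, and the job is handed in when it is done.

```bash
ls; mkdir -p pics
python3 - <<'E'
from station import arm,get_image,calibration
import cv2
print(arm.state())
for n in ("top","side"):
    p,d=get_image(n); cv2.imwrite(f"pics/{n}0.png",p[:,:,::-1]); print(n,calibration(n))
E
```

```text
pics
{'time': 0.0, 'qpos': array([ 1.03289269e+00,  3.59503322e-01,  1.51148142e+00,  9.43500870e-06,
        1.27249384e+00, -1.15088759e-01]), 'dq': array([ 0.00037644, -0.00084793, -0.00168315, -0.00017773,  0.00028924,
       -0.00047536]), 'tau': array([-1.55645950e-03, -5.27604961e+01, -2.78635597e+01, -3.82430417e-04,
        1.27229214e-02, -6.20232953e-06]), 'position': array([0.24584483, 0.54657599, 0.24443593]), 'orientation': array([ 0.69114676,  0.14774697,  0.6915805 , -0.14900804]), 'contact_force': array([-1.07998029, -0.13049257,  0.3310601 ]), 'torque': array([-0.02631026, -0.02098593, -0.00255244]), 'gripper_width': 0.08526188532381199}
top {'fx': 501.65653551361225, 'fy': 501.65653551361225, 'cx': 319.8912982257428, 'cy': 241.91367736315567, 'R': array([[-0.0163677 , -0.99984603, -0.00632529],
       [-0.99895619,  0.01662229, -0.04254687],
       [ 0.04264546,  0.00562229, -0.99907445]]), 't': array([0.12389816, 0.45137297, 0.98708196])}
side {'fx': 523.5737034443798, 'fy': 523.5737034443798, 'cx': 319.01844887979604, 'cy': 234.40458189863097, 'R': array([[ 0.96044246, -0.27801268,  0.01610098],
       [-0.17832558, -0.65840535, -0.73123347],
       [ 0.21389315,  0.69943645, -0.68193722]]), 't': array([-0.41974776,  0.18380377,  1.02861411])}
```

View pics/top0.png

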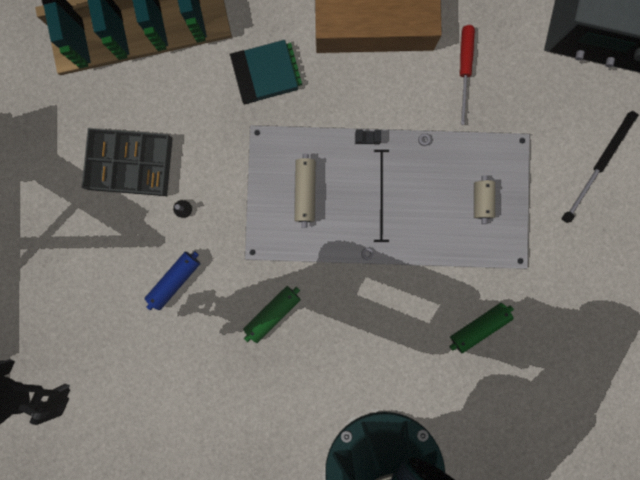

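View pics/side0.png

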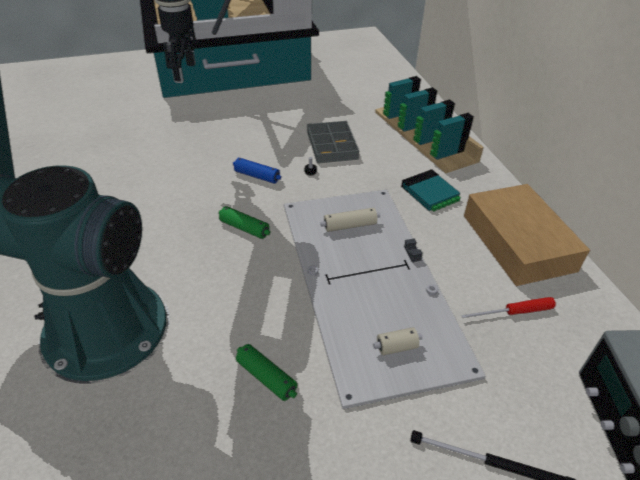

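The top picture shows these candidates: ivory long roller (305,190), ivory short roller (484,200), blue look-alike (172,281), and green look-alikes (272,314) and (482,327). By the description I choose (305,190). The line runs from (382,151) to (381,241). Next I'll check the choice in a close crop and measure.

```bash
cat > h.py <<'E'
from station import arm,get_image,calibration,boxes_of,trace
import numpy as np,cv2
from scipy.spatial.transform import Rotation as Ro
def ray(n,uv,z):
    c=calibration(n);R=c['R'];t=c['t']
    d=R.T@np.array([(uv[0]-c['cx'])/c['fx'],(uv[1]-c['cy'])/c['fy'],1]);o=-R.T@t
    return o+d*(z-o[2])/d[2]
def roller(mask,p,n,z=.032):
    # centre & axis from mask's minimal rectangle
    pts=np.argwhere(mask)[:,::-1].astype(np.float32)
    (c,s,a)=cv2.minAreaRect(pts); b=cv2.boxPoints((c,s,a))
    e=[b[1]-b[0],b[2]-b[1]]; L=max(e,key=np.linalg.norm)
    A=ray(n,np.array(c)-L/2,z);B=ray(n,np.array(c)+L/2,z)
    return c,A,B
def tool():
    s=arm.state();w,x,y,zz=s['orientation']
    return s['position'],Ro.from_quat([x,y,zz,w]).as_matrix(),s
E
python3 - <<'E'
from h import *
p,d=get_image("top")
for nm in ("long_roller","short_roller"):
  for r in trace(nm,"top"):
    c,A,B=roller(r['mask'],p,"top")
    print(nm,round(r['score'],2),np.round(r['uv']),np.round(c,1),((A+B)/2).round(4),np.linalg.norm(A-B).round(4),np.degrees(np.arctan2(*(A-B)[[1,0]])).round(1), p[r['mask']].mean(0).round())
for r in trace("line","top"):
    c,A,B=roller(r['mask'],p,"top",.012); print('line',r['score'],c,A,B)
for uv in ((382,151),(381,241)): print(ray("top",uv,.012))
P,R,s=tool(); print(P,R.round(3))
crop=cv2.resize(p[110:290,230:550],None,fx=2.4,fy=2.4,interpolation=cv2.INTER_CUBIC)
cv2.imwrite("pics/crop1.png",crop[:,:,::-1])
p,d=get_image("side")
for r in trace("long_roller","side"): print(r['score'],r['uv'],ray("side",r['uv'],.036))
for uv in ((328,280),(407,265)): print(ray("side",uv,.012))
print(calibration("wrist"))
E
```

```text
long_roller 0.91 [272. 315.] [271.2 313.7] [0.3153 0.2127 0.032 ] 0.143 133.2 [33. 59. 36.]
long_roller 0.74 [172. 279.] [171.7 280.2] [0.383  0.4051 0.032 ] 0.1409 137.9 [36. 49. 96.]
long_roller 0.62 [478. 325.] [480.8 327.2] [ 0.2829 -0.191   0.032 ] 0.1436 122.2 [25. 48. 27.]
short_roller 0.66 [483. 197.] [483.5 199. ] [ 0.5308 -0.2035  0.032 ] 0.09 -1.7 [123. 117. 104.]
line 0.54 (380.5, 195.0) [ 0.45308439 -0.0037341   0.012     ] [ 0.63702367 -0.0076904   0.012     ]
[ 0.63294095 -0.01059716  0.012     ]
[ 0.4530679  -0.00472433  0.012     ]
[0.24608528 0.54693126 0.244982  ] [[-0.     0.41   0.912]
 [-0.001  0.912 -0.41 ]
 [-1.    -0.001 -0.   ]]
0.8 [244.3, 221.7] [0.31412595 0.19870616 0.036     ]
0.79 [253.7, 171.3] [0.37236051 0.38615585 0.036     ]
0.69 [264.4, 369.8] [ 0.2783743  -0.19922954  0.036     ]
0.55 [348.9, 219.5] [0.55040694 0.14293282 0.036     ]
[ 0.45532533 -0.0048834   0.012     ]
[ 0.63568248 -0.00844374  0.012     ]
{'fx': 376.4706923867029, 'fy': 376.4706923867029, 'cx': 321.015819069376, 'cy': 241.44719285900467, 'hand_eye': array([[ 7.73228609e-04, -3.23025862e-01,  9.46389822e-01,
        -1.30203785e-01],
       [ 9.99999191e-01,  1.20569646e-03, -4.05495532e-04,
        -5.64073371e-04],
       [-1.01007331e-03,  9.46389369e-01,  3.23026533e-01,
        -8.33317493e-02],
       [ 0.00000000e+00,  0.00000000e+00,  0.00000000e+00,
         1.00000000e+00]])}
```

View pics/crop1.png

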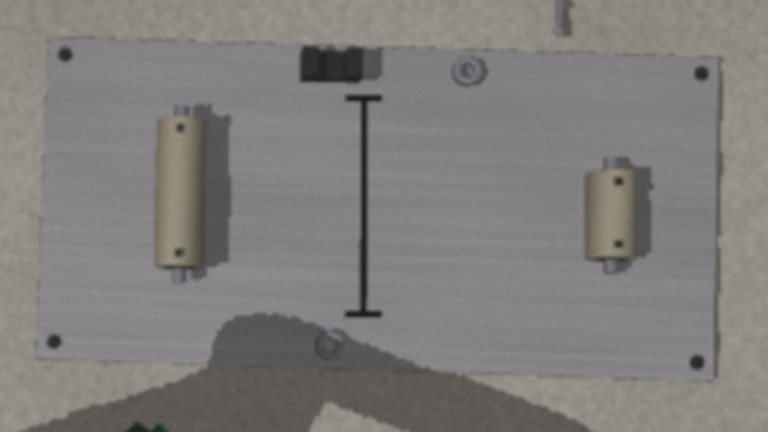

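The crop confirms the ivory cylinder at (305,190) in the full image. It is about 178 crop px long, against about 115 for the short one at (484,200). The line runs from (363,98) to (364,314) in the crop. Now the geometry.

Run:
```python
from h import *
f=lambda u,v:(230+u/2.4,110+v/2.4)
A=ray("top",f(183,105),.032);B=ray("top",f(179,283),.032)
C=ray("top",f(363.5,98),.012);D=ray("top",f(364,314),.012)
m=(A+B)/2;l=(C+D)/2
print("roller",A,B,m,np.linalg.norm(A-B),"line",l,np.linalg.norm(C-D))
yr=np.degrees(np.arctan2(*(A-B)[[1,0]]));yl=np.degrees(np.arctan2(*(C-D)[[1,0]]))
ex=(C-D)/np.linalg.norm(C-D);ey=np.array([-ex[1],ex[0],0])
print("yaws",yr,yl,"rel",(m-l)@ex,(m-l)@ey)
# depth cross-check of the roller
p,d=get_image("top")
c=calibration("top");vv,uu=np.mgrid[140:240,280:330];z=d[140:240,280:330]
X=np.stack([(uu-c['cx'])/c['fx']*z,(vv-c['cy'])/c['fy']*z,z],-1)
W=(X-c['t'])@c['R'];k=(W[...,2]>.03)&(z>0)
print("depth",W[k].mean(0),W[k].min(0),W[k].max(0))
P,R,s=tool()
tgt=l+ (m-l)@ex*ex + ((m-l)@ey+.055)*ey
dl=R.T@(np.r_[tgt[:2],.15]-P); print("tgt",tgt,"tool shift",dl)
print("yaw tool y",np.degrees(np.arctan2(R[1,1],R[0,1])))
```

```text
roller [0.62567893 0.14019528 0.032     ] [0.48017711 0.1456537  0.032     ] [0.55292802 0.14292449 0.032     ] 0.14560417018929106 line [ 0.54333623 -0.00778761  0.012     ] 0.1799528775934694
yaws -2.148412225452201 -1.1054341297318935 rel 0.00668242853705717 0.15086910283547927
depth [0.55255717 0.14468942 0.04626493] [0.48329505 0.12507719 0.03018806] [0.6266965  0.16582829 0.05532199]
tgt [0.55398909 0.19791426 0.012     ] tool shift [ 0.09521296 -0.19210707  0.42400684]
yaw tool y 65.77493916966031
```

```bash
python3 -m handwheel '[[[0,-0.38,0.85,0,0,0],[0,-0.38,0.85,0,0,0],[0,-0.38,0.85,0,0,0],[0,-0.38,0.85,0,0,0],[0,-0.38,0.85,0,0,0],[0,-0.38,0.85,0,0,0],[0,-0.38,0.85,0,0,0],[0,-0.38,0.85,0,0,0]]]' 1
python3 -m handwheel '[[[0,-0.38,0.85,0,0,0],[0,-0.38,0.85,0,0,0],[0,0,0,0.95,0,0],[0,0,0,0.95,0,0],[0,0,0,0.95,0,0],[0,0,0,0.95,0,0],[0,0,0,0.95,0,0],[0,0,0,0.95,0,0]]]'
python3 -m handwheel '[[[0.3,0,0,0.95,0,0],[0.3,0,0,0.95,0,0],[0.3,0,0,0.95,0,0],[0.3,0,0,0.95,0,0],[0.3,0,0,0.95,0,0],[0,0,0,0.95,0,0],[0,0,0,0.35,0,0],[0,0,0,0,0,0]]]'
python3 - <<'E'
from h import *
P,R,s=tool(); print(P,s['time'],R.round(3),np.degrees(np.arctan2(R[1,1],R[0,1])),s['contact_force'])
for n in ("top","side","wrist"):
    p,d=get_image(n); cv2.imwrite(f"pics/{n}2.png",p[:,:,::-1])
E
```

```text
time: 1.25
position: [0.495, 0.2675, 0.2455]
orientation: [0.692, 0.148, 0.691, -0.148]
contact_force: [0.9, -0.1, -0.1]
gripper_width: 0.085
time: 2.05
position: [0.5558, 0.1994, 0.2453]
orientation: [0.621, 0.338, 0.621, -0.338]
contact_force: [0.5, 0.5, -0.6]
gripper_width: 0.0854
time: 2.85
position: [0.5558, 0.1995, 0.1702]
orientation: [-0.493, -0.507, -0.493, 0.507]
contact_force: [-0.0, -0.1, -0.1]
gripper_width: 0.0851
[0.55580031 0.19948346 0.17016631] 2.85 [[-0.     1.    -0.027]
 [-0.    -0.027 -1.   ]
 [-1.    -0.     0.   ]] -1.5587444231387761 [-0.04123712 -0.13091688 -0.09167465]
```

View pics/side2.png

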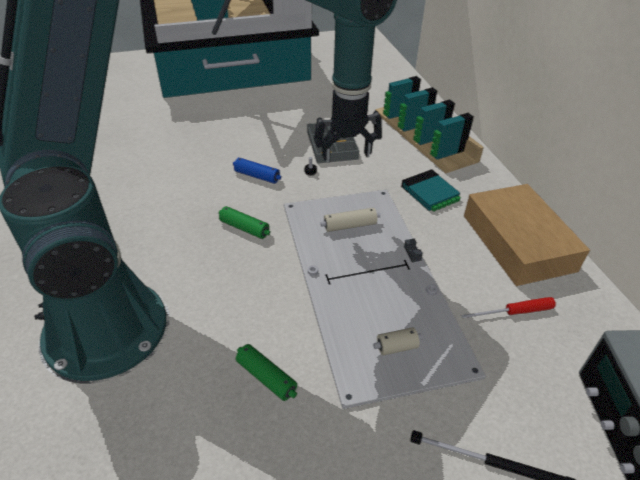

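View pics/wrist2.png

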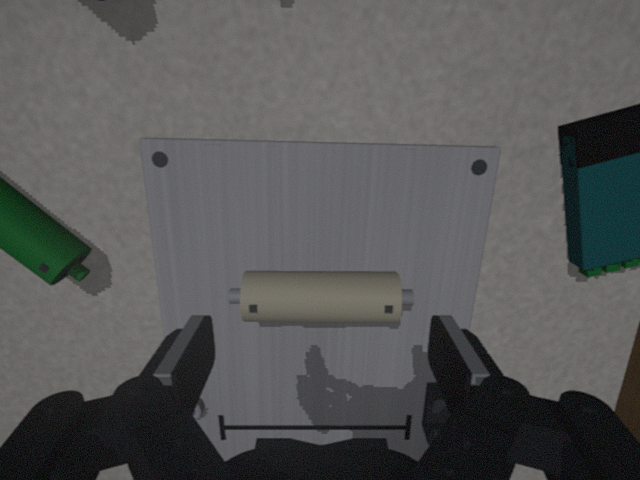

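The side picture shows the open fingers at (324,152) and (367,153), behind the long roller at (350,220). The wrist picture shows the roller (242–402, row 297) centred between the fingertips at (210,320) and (430,320). Before going down I'll measure the tip depth.

Run:
```python
from h import *
p,d=get_image("wrist");c=calibration("wrist");H=c['hand_eye']
vv,uu=np.mgrid[300:400,140:500];z=d[300:400,140:500]
X=np.stack([(uu-c['cx'])/c['fx']*z,(vv-c['cy'])/c['fy']*z,z],-1)
T=X@H[:3,:3].T+H[:3,3]
k=(z>0.02)&(T[...,0]<.04)
for s in (-1,1):
    q=T[k&(T[...,1]*s>0)]; t=q[q[:,0]>q[:,0].max()-.012]
    print(s,len(q),"tip x",np.percentile(q[:,0],[90,99,100]),"y",t[:,1].min(),t[:,1].max(),"z",t[:,2].min(),t[:,2].max())
```

```text
-1 4629 tip x [-0.00921442 -0.00236905 -0.00027496] y -0.055998675054619834 -0.042200548342562635 z -0.011019429228176614 0.011956367123482553
1 4507 tip x [-8.97857976e-03 -2.08475160e-03  4.39200429e-05] y 0.04225082867008639 0.05651790083487443 z -0.011199752900622237 0.01232701668032117
```

Opened, the tips sit at tool x≈0, so I'll put the TCP at z≈0.022, 10 mm above the plate and below the roller's axis.

```bash
python3 -m handwheel '[[[0.6,0,0,0,0,0],[0.6,0,0,0,0,0],[0.6,0,0,0,0,0],[0.6,0,0,0,0,0],[0.4,0,0,0,0,0],[0.16,0,0,0,0,0],[0,0,0,0,0,0]]]'
python3 -m handwheel '[[[0,0,0.1,0,0,0],[0,0,0.1,0,0,0],[0,0,0.1,0,0,0],[0,0,0.08,0,0,0],[0,0,0.06,0,0,0],[0,0,0.06,0,0,0]]]'
python3 - <<'E'
from h import *
P,R,s=tool(); print(P,s['time'],s['contact_force'])
for n in ("top","side"):
    p,d=get_image(n); cv2.imwrite(f"pics/{n}3.png",p[:,:,::-1])
E
```

```text
time: 3.75
position: [0.5552, 0.1993, 0.0214]
orientation: [-0.493, -0.506, -0.494, 0.507]
contact_force: [0.5, -0.6, -0.3]
gripper_width: 0.0855
time: 4.35
position: [0.5553, 0.1742, 0.0225]
orientation: [0.493, 0.507, 0.493, -0.507]
contact_force: [-0.4, 0.9, 0.8]
gripper_width: 0.0853
[0.5552766  0.17416832 0.02254572] 4.35 [-0.39244997  0.94184013  0.84965251]
```

View pics/side3.png

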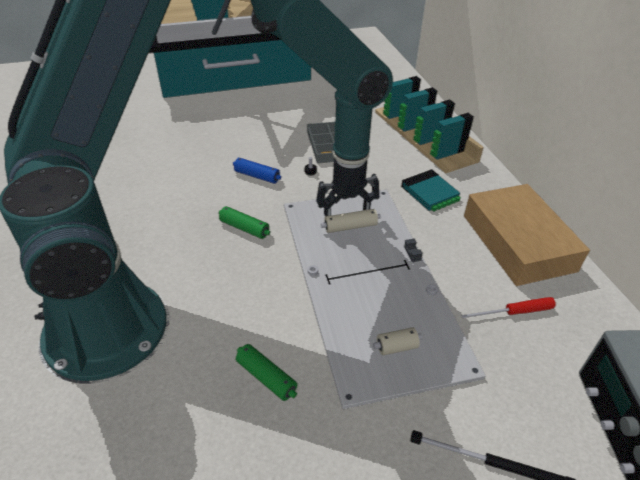

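The side picture shows the fingers directly behind the long roller (352,220), both on its cylinder. Now I'll push slowly at 50 mm/s.

```bash
python3 -m handwheel '[[[0,0,0.06,0,0,0],[0,0,0.08,0,0,0],[0,0,0.1,0,0,0],[0,0,0.1,0,0,0],[0,0,0.1,0,0,0],[0,0,0.1,0,0,0],[0,0,0.1,0,0,0],[0,0,0.1,0,0,0]]]'
python3 -m handwheel '[[[0,0,0.1,0,0,0],[0,0,0.1,0,0,0],[0,0,0.1,0,0,0],[0,0,0.1,0,0,0],[0,0,0.1,0,0,0],[0,0,0.1,0,0,0],[0,0,0.08,0,0,0],[0,0,0.06,0,0,0]]]'
python3 - <<'E'
from h import *
P,R,s=tool(); print(P,s['time'],s['contact_force'])
for n in ("top","side"):
    p,d=get_image(n); cv2.imwrite(f"pics/{n}4.png",p[:,:,::-1])
E
```

```text
time: 5.25
position: [0.5541, 0.137, 0.0223]
orientation: [-0.493, -0.507, -0.493, 0.507]
contact_force: [-0.6, 0.0, 0.5]
gripper_width: 0.0859
time: 6.05
position: [0.553, 0.1001, 0.0222]
orientation: [-0.493, -0.507, -0.493, 0.507]
contact_force: [-1.8, 0.1, 0.4]
gripper_width: 0.0852
[0.5530385  0.10006052 0.02224573] 6.05 [-1.76659758  0.11975366  0.36733349]
```

View pics/side4.png

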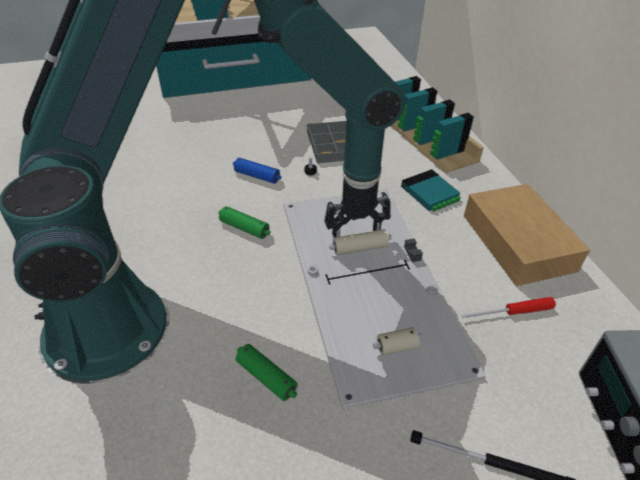

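View pics/top4.png

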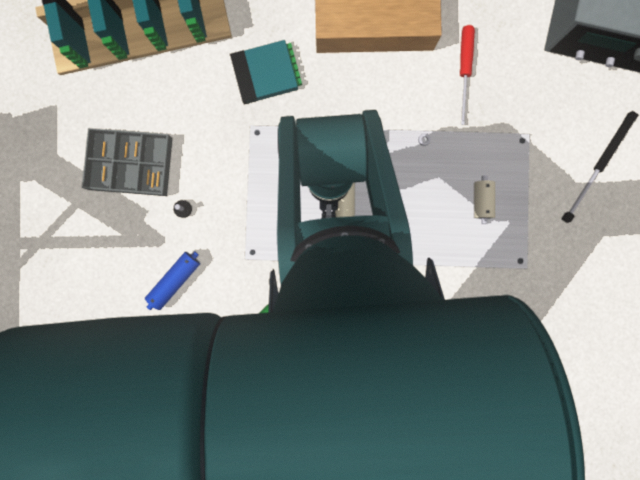

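The side picture shows the roller (361,242) rolling parallel to the line (row ~271), clear of the V-block (413,250). The top view is hidden by the arm. I'll keep going and taper off.

```bash
python3 -m handwheel '[[[0,0,0.06,0,0,0],[0,0,0.1,0,0,0],[0,0,0.1,0,0,0],[0,0,0.1,0,0,0],[0,0,0.1,0,0,0],[0,0,0.1,0,0,0],[0,0,0.1,0,0,0],[0,0,0.1,0,0,0]]]'
python3 -m handwheel '[[[0,0,0.1,0,0,0],[0,0,0.1,0,0,0],[0,0,0.1,0,0,0],[0,0,0.08,0,0,0],[0,0,0.06,0,0,0],[0,0,0.05,0,0,0],[0,0,0.03,0,0,0],[0,0,0.02,0,0,0]]]'
python3 -m handwheel '[[[0,0,0,0,0,0],[0,0,0,0,0,0],[0,0,0,0,0,0]]]'
cat > look.py <<'E'
from h import *
import sys
P,R,s=tool(); print(P,s['time'],s['contact_force'])
for n in ("side","wrist"):
    p,d=get_image(n); cv2.imwrite(f"pics/{n}{sys.argv[1]}.png",p[:,:,::-1])
    if n=="side":
        c=calibration(n);z=d
        vv,uu=np.mgrid[0:480,0:640]
        X=np.stack([(uu-c['cx'])/c['fx']*z,(vv-c['cy'])/c['fy']*z,z],-1)
        W=(X-c['t'])@c['R']
        i=p.astype(int);ivory=(i[...,0]-i[...,2]>8)&(i[...,0]>90)&(W[...,2]>.025)&(W[...,2]<.06)&(abs(W[...,0]-.55)<.09)&(W[...,1]<.25)&(W[...,1]>-.1)
        q=W[ivory]; top=q[q[:,2]>.047]
        print(len(q),"mean top",top.mean(0),"min",q.min(0),"max",q.max(0))
        k=np.polyfit(top[:,0],top[:,1],1);print("slope deg",np.degrees(np.arctan(k[0])),"y at .543",np.polyval(k,.543))
E
python3 look.py 5
```

```text
time: 6.95
position: [0.5521, 0.062, 0.0223]
orientation: [-0.493, -0.507, -0.493, 0.507]
contact_force: [-0.3, 0.0, -0.8]
gripper_width: 0.0855
time: 7.75
position: [0.5514, 0.0354, 0.0223]
orientation: [-0.493, -0.507, -0.493, 0.507]
contact_force: [0.1, -0.6, 0.8]
gripper_width: 0.0854
time: 8.05
position: [0.5513, 0.0357, 0.0223]
orientation: [-0.493, -0.507, -0.493, 0.507]
contact_force: [0.4, 0.0, 0.5]
gripper_width: 0.0852
[0.55130189 0.03565873 0.02226379] 8.05 [0.41291288 0.03315424 0.54184941]
961 mean top [ 5.49003846e-01 -1.57704843e-04  5.11576035e-02] min [ 0.49020437 -0.01934384  0.02517529] max [0.61072976 0.0187261  0.05649948]
slope deg -1.2257863688807167 y at .543 -2.9238911114937843e-05
```

```bash
python3 -c "
import cv2
p=cv2.imread('pics/side5.png');cv2.imwrite('pics/side5c.png',cv2.resize(p[180:380,270:470],None,fx=3,fy=3,interpolation=2))"
```

```text
(no output)
```

View pics/side5c.png

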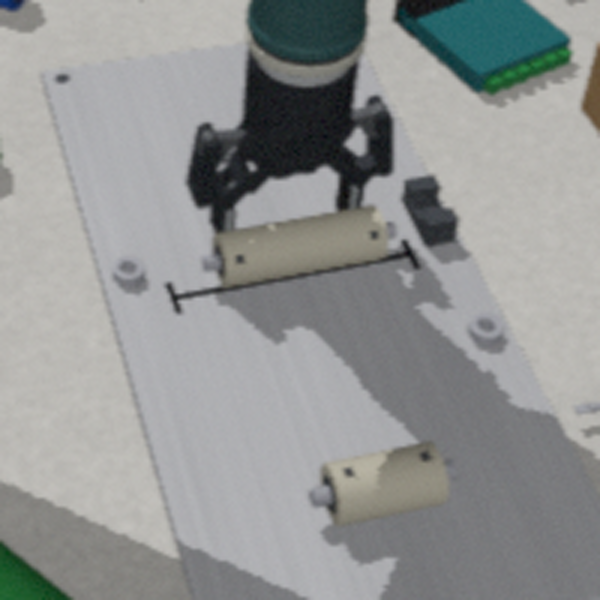

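View pics/wrist5.png

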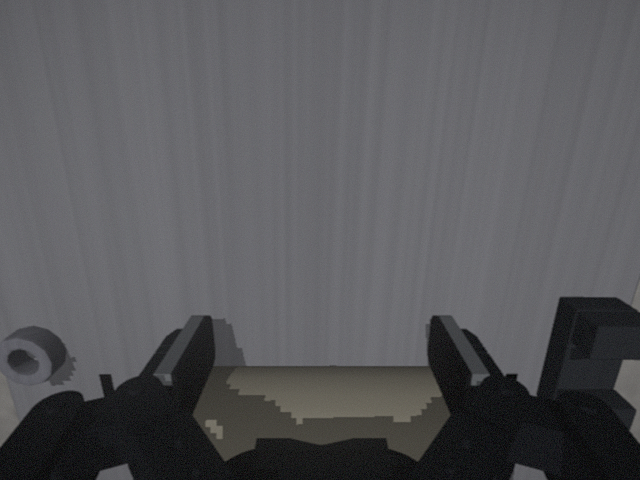

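The side crop shows the roller parallel to the line, just short of it on the starting side. Depth puts its axis at y≈0.000, against about −0.007 for the line. The next step is a small nudge.

```bash
python3 -m handwheel '[[[0,0,0.03,0,0,0],[0,0,0.05,0,0,0],[0,0,0.05,0,0,0],[0,0,0.04,0,0,0],[0,0,0.02,0,0,0],[0,0,0,0,0,0],[0,0,0,0,0,0]]]'
python3 look.py 6;python3 -c "
import cv2
p=cv2.imread('pics/side6.png');cv2.imwrite('pics/side6c.png',cv2.resize(p[180:380,270:470],None,fx=3,fy=3,interpolation=2))"
```

```text
time: 8.85
position: [0.5511, 0.0259, 0.0223]
orientation: [-0.493, -0.507, -0.493, 0.507]
contact_force: [0.3, 0.3, 0.8]
gripper_width: 0.0857
[0.55107734 0.02594518 0.02228093] 8.85 [0.30573571 0.29029333 0.82424538]
963 mean top [ 0.54872301 -0.01065919  0.05124793] min [ 0.49001818 -0.03062074  0.02502443] max [0.6100701  0.01024224 0.05604799]
slope deg -1.3485705557569718 y at .543 -0.0105244597327302
```

View pics/side6c.png

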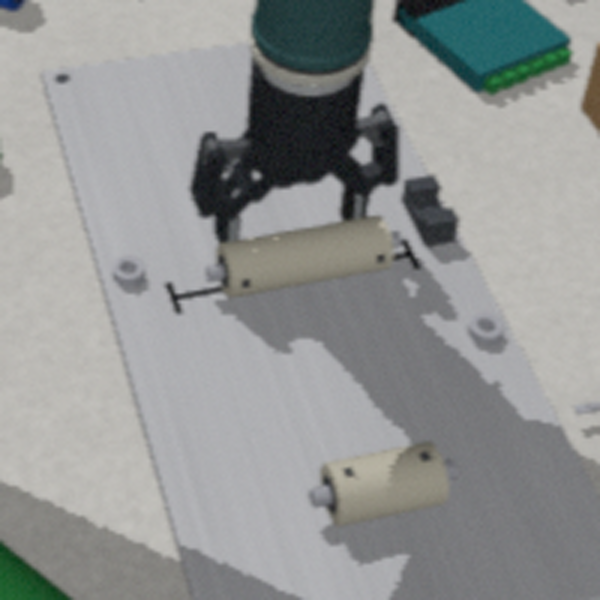

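The side crop shows the roller lying over the line. Depth gives its axis at −0.0105, about 3 mm past the line. I'll back off, then verify with the top camera.

```bash
python3 -m handwheel '[[[0,0,-0.1,0,0,0],[0,0,-0.4,0,0,0],[0,0,-0.5,0,0,0],[-0.5,0,-0.3,0,0,0],[-0.9,0,0,0,0,0],[-0.9,0,0,0,0,0],[-0.9,0,0,0,0,0]]]'
python3 -m handwheel '[[[0,0,-0.9,0,0,0],[0,0,-0.9,0,0,0],[0,0,-0.9,0,0,0],[0,0,-0.9,0,0,0],[0,0,-0.9,0,0,0],[0,0,-0.9,0,0,0],[0,0,0,0,0,0]]]'
python3 - <<'E'
from h import *
P,R,s=tool(); print(P,s['time'])
for i in range(2):
    p,d=get_image("top")
    c=calibration("top");z=d;vv,uu=np.mgrid[0:480,0:640]
    X=np.stack([(uu-c['cx'])/c['fx']*z,(vv-c['cy'])/c['fy']*z,z],-1)
    W=(X-c['t'])@c['R']
    for lo,hi in((-.08,.1),(-.3,-.1)):
        k=(W[...,2]>.028)&(W[...,2]<.065)&(W[...,1]>lo)&(W[...,1]<hi)&(W[...,0]>.45)&(W[...,0]<.635)
        q=W[k];print(len(q),q.min(0),q.max(0),q.mean(0),"centre px",uu[k].mean(),vv[k].mean())
cv2.imwrite("pics/top7.png",p[:,:,::-1])
cv2.imwrite("pics/top7c.png",cv2.resize(p[110:290,230:550],None,fx=2.4,fy=2.4,interpolation=cv2.INTER_CUBIC)[:,:,::-1])
E
```

```text
time: 9.65
position: [0.5523, 0.0917, 0.1838]
orientation: [-0.493, -0.506, -0.494, 0.507]
contact_force: [0.8, -0.2, -0.0]
gripper_width: 0.0855
time: 10.35
position: [0.5596, 0.367, 0.1822]
orientation: [0.494, 0.507, 0.495, -0.505]
contact_force: [0.9, -0.9, 0.2]
gripper_width: 0.0855
[0.55963792 0.36697781 0.18221996] 10.35
1324 [ 0.47888153 -0.02884966  0.02852471] [0.62204697 0.01385747 0.05599106] [ 0.54923284 -0.00569185  0.04666999] centre px 382.512084592145 190.22054380664653
857 [ 0.48364889 -0.22229562  0.02804623] [ 0.57720265 -0.18327571  0.05562741] [ 0.52942989 -0.1997852   0.04608292] centre px 483.9299883313886 198.77129521586932
1322 [ 0.47894727 -0.0289501   0.02899611] [0.62238436 0.01398105 0.05584735] [ 0.54931344 -0.00571442  0.04670435] centre px 382.5249621785174 190.17776096822996
852 [ 0.48338771 -0.22251917  0.02810524] [ 0.57726034 -0.18260649  0.05567077] [ 0.52920812 -0.19965795  0.04620248] centre px 483.88615023474176 198.87793427230048
```

View pics/top7c.png

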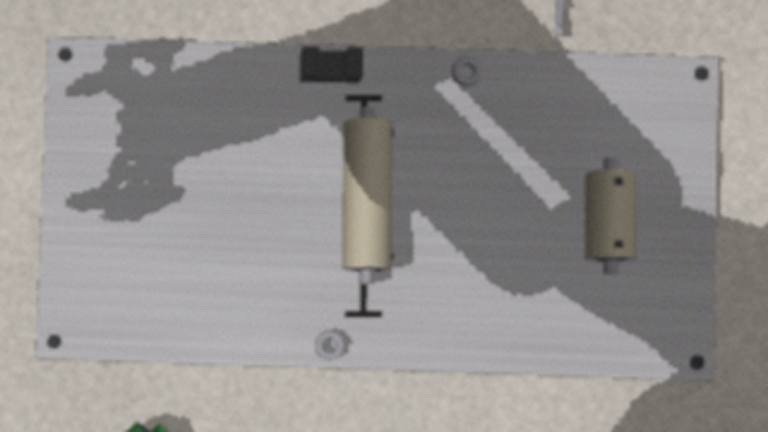

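The top crop shows the long roller (366,195) lying over the line (363,98–314), still and parallel to it. The short roller (611,215) is where it started, and nothing touches the robot. I'm handing in.

```bash
python3 -c "
from station import arm
print(arm.hand_in(),arm.state()['time'])"
```

```text
the job is handed in; nothing more can be done
the job is handed in; nothing more can be done
```

I rolled the long ivory roller about 150 mm (roughly 7 rad, over one full turn) across the plate onto the gauge line. I pushed it with the open fingers behind it, without gripping or lifting it, then backed the arm away and handed the job in just after 10.4 s on the clock.

- **Position:** the last top-camera check put the roller's axis at y ≈ −0.007 m and the line at −0.008 m, so it is about 1 mm off across the line and about 6 mm off its middle along it. The axis was parallel to the line within about 1° (measured by the side camera just before I backed off), and two consecutive pictures showed no movement.
- **Disagreement:** the side camera, while the fingers were still beside the roller, put it about 3 mm past the line. The two readings differ by a few mm, and both are well inside the 15 mm allowed.
- **Other parts:** the short roller reads the same pixel position as at the start, within about half a pixel. The fingers were well clear of everything at hand-in, and the measured contact forces stayed within about 2 N.
- **Detector:** on the first top picture the network reported only the blue and green look-alikes as the long roller. I picked and located the ivory one myself from the picture and depth.

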